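Index the drill jig to the third click and hold it

ROBOT

A 6-joint arm with a two-finger parallel gripper is mounted at the origin on the work surface. World frame = base frame: x ahead of the robot, y to its left, z up, the work surface at z = 0. Lengths are in m, angles in rad, forces in N, time in s.
With the tool pointing down it reaches from about 0.375 to 0.975 m from the base axis. Payload 3.8 kg.
Tool frame: the origin (TCP) lies midway between the tips of the shut fingers; the grasp point (between the pads) lies 19 mm behind it; z points along the fingers, y is the line along which they close (so a half turn about z gives the same grasp; the last joint's range is limited). The gripper opens to 85 mm and grips with 20 to 120 N. Pads are 22 mm wide; open, the fingers measure 114 mm over their backs; the gripper's body (76 mm by 85 mm) begins 54 mm behind the grasp point. The pads swing forward as they close: fully open they stand 13 mm farther back than shut.
Start: joints at [-0.037, 0.264, 1.604, -0, 1.274, -0.037], TCP at [0.675, -0, 0.231] pointing down, gripper open.
Joint ranges: [-2.63, 2.63], [-0.94, 2.18], [0.31, 2.57], [-1.31, 4.45], [0, 2.66], [-2.55, 2.55]. Speed limits (rad/s): [2.57, 2.57, 3.14, 3.14, 3.14, 3.14].

INTERFACE

Orientations are given as a rotation vector (axis times angle).
In Python, from workcell import sensors, viewer, job gives the robot as it stands.
- The arm moves only by the shell command python3 -m inch 'ROWS' [FORCE]. ROWS is JSON, one flat list of numbers, 7 for each row, row after row: the shift along the tool's x, y, z in mm, then the turn, a rotation vector about the tool's x, y, z in degrees, then the finger opening in mm, from 0 to 85.4. A call has exactly 8 rows; each row shifts and turns the commanded pose from where the row before left it, along the tool's axes as they then stand; what a row does not reach is not made up. A row lasts 1/10 s, in which the tool goes at most 50 mm and 8.59 degrees, less where a joint would pass 70% of its speed; a pose out of reach is approached as far as the arm can. A call is refused whole if a number of a shift passes 50 or a number of a turn 8.59, either way. A call with a gripper value outside its range is refused whole. The fingers move at their own pace and stop on an object; FORCE is the grip in N (left out, the last holds). Time passes only in rows, so rows that do not move let the fingers close, or fill a call up. It gives the time, the measured TCP pose, the force, the opening and the grip force at its end, in the units of the state.
- sensors.read_state(): the state, without advancing time (a new reading comes with each control period).
- viewer.read_camera(name): name is "scene" or "side" or "wrist"; returns the picture (400x640x3 uint8, red, green, blue); there is no depth.
- viewer.camera_params(name): a dict with "K" (3x3 intrinsics, pixels), "world_to_cam" (4x4, takes a point from world to camera coordinates). Camera axes: x right, y down, z forward; pixel columns grow to the right and rows downward; lengths in m; the calibration is good to about 2 mm. A picture is of the moment at which its call begins: read the wrist's pose just before it. camera_params takes no time and is no camera call; for the wrist camera it gives the pose at the moment of the call.
- job.finish_job(): hands the job in; it is judged then, once.
The state is a dict: "time": time; "q": joint angles; "joint_vel": joint speeds; "joint_torque": joint torques, N m; "tool_pos": TCP position; "tcp_rot": TCP orientation; "wrist_force": force on the tool from outside, world axes, zero at the start; "torque": the same for the moment, N m; "width": opening from 0.0 (shut) to 1.0 (fully open); "grip_force": force on a finger pad.
Only numpy, scipy, OpenCV 4.12 (cv2) and the standard library are available. Lean on these libraries where they do the work, as an engineer would, in place of code of your own. Each camera call takes 0.05 s, during which the arm holds its last target. There are 200 camera calls.

TASK

The flange blank on the indexing drill jig has to be set for drilling. Turn the bar knob on top until the plate's dog comes home against the tall stop pin (it stands in one of the jig's two holes, left or right; the other holds only a low plug), then index back away from the pin, counting three clicks by feel, and stop on the third. Finish there still gripping the knob, holding it still on that click for the drill; the pin stays in its hole and the loose things on the bench stay where they are.

Things in the scene. Friction and masses are not known exactly. Their poses are not given: they have to be found in the camera images.
- jig: Indexing drill jig bolted to the bench. Green square base plate 220 x 220 mm, 28 mm thick; origin at the centre of its underside, on the spindle axis, z up, x away from the robot (turned up to 0.5 rad either way). On it turns a steel dividing plate (scalloped rim, 156 mm across, z 36 to 48 mm) with a flange blank (diameter 110 mm, top at z 62 mm) and a 12 mm stem that carries the bar knob.
- drill_bush (a point): Top centre of the drill bush, 88 mm above the bench, 40 mm from the spindle axis on the jig's +x side. Its arm (26 mm wide) comes from a post at jig x = +93 mm, whose nut, the highest part, ends 95 mm above the bench.
- plunger_nose (a point): Ball nose of the spring plunger at the jig's +x +y corner, 42 mm above the bench. It is pressed into the scallops of the plate's rim and makes the clicks.
- bar_knob: Black bar knob on top of the stem, the part to grip: 66 mm long (its x axis), 16 mm thick (its y axis), 36 mm tall; origin at its middle, on the spindle axis, 134 mm above the bench. It turns as one with plate, dog and blank; its -x end points the same way as the dog. About 0.3 Nm carries it over a click.
- dog_tip (a point): Outer end of the dog, a steel block 12 mm wide bolted on the plate's rim, z 42 to 58 mm, that sticks out to 102 mm from the spindle axis. It is what meets the stop pin. It lies under the bar's -x end.
- dial (a joint): Turn of plate, dog and knob, rad. 0: dog along the jig's -x. Positive: clockwise from above, dog towards the jig's +y; bar yaw = jig yaw - this. It clicks and rests every 0.2618 rad (at 0, +-0.2618, ...). Starts within +-0.36, as a rule on a click. Home: dog on the pin at the +1.0472 click (pin on +y side) or -1.0472 (pin on -y side); hard pushing leans the pin up to 0.06 rad more. Elsewhere it turns on to +-1.9.
- stop_pin_mid (a point): Middle of the steel stop pin: 12 mm shank, 17 mm round head, 80 mm long, standing loosely in one of the jig's two holes (24 mm deep), its top 84 mm above the bench, this point 44 mm. The holes lie at x = -37 mm, y = +87 mm and y = -87 mm in the jig's frame; which one has the pin changes from start to start. z is along the pin.
- hole_plug_top (a point): Top centre of the low steel blanking plug in the other hole, head diameter 19 mm, 32 mm above the bench. The dog passes over it freely.
- slip_bush: Bystander: loose steel drill bush, 26 mm diameter, 22 mm tall, standing on the jig's base at its -x -y corner; origin at the centre of its underside.
- hex_bolt: Bystander: bolt standing on its head, 40 mm tall, on the jig's base at its -x +y corner; origin at the centre of its underside.
- flange: Bystander: finished eight-hole flange, diameter 110 mm, 14 mm thick, lying left of the jig; origin at the centre of its underside.
- tool_holder: Bystander: steel collet chuck standing on the bench right of the jig, 63 mm diameter, 105 mm tall; origin at the centre of its underside.
- chip_brush: Bystander: chip brush 200 mm long lying on the right; origin at the middle of its underside.
- collet: Bystander: steel collet 33 mm diameter, 40 mm tall, standing on the left; origin at the centre of its underside.
- insert_box: Bystander: small blue plastic box 90 x 60 x 28 mm on the left; origin at the centre of its underside.

How it is judged:
On the way:
1. the dog has come home against the stop pin (((y of stop_pin_mid in the frame of jig above 0.05 m and value of joint dial between 0.98 and 1.3 rad) or (y of stop_pin_mid in the frame of jig below -0.05 m and value of joint dial between -1.3 and -0.98 rad))), for 0.15 s.
At the end, for the whole second after the job is handed in: The plate rests still on the third click from the pin (dial 0.2618 rad from 0 towards the pin's side, within 0.065 rad), the fingers grip the bar knob (over 6 N, grasp point within 30 mm of its middle), and the stop pin still stands in its hole (((y of stop_pin_mid in the frame of jig above 0.05 m and value of joint dial between 0.197 and 0.327 rad) or (y of stop_pin_mid in the frame of jig below -0.05 m and value of joint dial between -0.327 and -0.197 rad)) and velocity of joint dial between -0.1 and 0.1 rad/s and contact force between the fingers and bar_knob above 6 N and distance between the grasp point and bar_knob below 0.03 m and height (world z) of stop_pin_mid below 0.052 m and angle between stop_pin_mid's own z axis and vertical below 0.2 rad); the arm keeps its last pose, push and grip.
It fails at once if the stop pin is knocked over or pulled out of its hole (distance of stop_pin_mid from where it was at the start of the episode above 0.012 m or angle between stop_pin_mid's own z axis and vertical above 0.25 rad).
It fails at once if a loose thing that belongs to the surroundings is shifted (distance of any of hole_plug_top, slip_bush, hex_bolt, flange, tool_holder, chip_brush, collet, insert_box from where it was at the start of the episode above 0.03 m).
It also fails if it takes over 40 s, if anything falls off the work surface, if the arm or the gripper's body presses on something with over 40 N, if the wrist force passes 120 N, or if a joint passes its speed limit or range.

## Working session

There is one attempt and no reset: what is moved stays moved. The work goes in short steps, Python scripts to look and compute and a shell command to move; the robot and the scene stay as the last step left them, time stands still between calls to the robot, and variables do not carry over. Pictures are saved under pics/ and viewed, at most 10 in all, crops included, and the job is handed in when it is done.

```bash
mkdir -p pics
python3 - <<'E'
from workcell import sensors, viewer
import cv2,numpy as np
s=sensors.read_state();print({k:np.round(v,3).tolist() for k,v in s.items()})
for n in("scene","side","wrist"):
    p=viewer.camera_params(n);print(n,np.round(p["K"],1).tolist(),np.round(p["world_to_cam"],3).tolist())
    cv2.imwrite(f"pics/{n}0.png",viewer.read_camera(n)[:,:,::-1])
E
```

```text
{'time': 0.0, 'q': [-0.037, 0.265, 1.605, 0.0, 1.274, -0.037], 'joint_vel': [0.0, -0.001, -0.001, -0.0, 0.0, -0.001], 'joint_torque': [0.001, -51.512, -36.731, -0.0, 0.013, 0.0], 'tool_pos': [0.674, 0.0, 0.23], 'tcp_rot': [-2.22, -2.22, 0.002], 'wrist_force': [0.353, -0.661, 1.404], 'torque': [0.018, -0.006, 0.005], 'grip_force': 0.0, 'width': 1.005}
scene [[377.0, 0.0, 316.7], [0.0, 377.0, 203.1], [0.0, 0.0, 1.0]] [[0.832, 0.555, 0.005, -0.433], [0.426, -0.633, -0.647, -0.09], [-0.356, 0.54, -0.763, 1.558], [0.0, 0.0, 0.0, 1.0]]
side [[372.8, 0.0, 323.2], [0.0, 372.8, 193.3], [0.0, 0.0, 1.0]] [[-0.972, -0.236, 0.001, 0.515], [-0.17, 0.697, -0.697, 0.129], [0.163, -0.677, -0.718, 1.11], [0.0, 0.0, 0.0, 1.0]]
wrist [[315.1, 0.0, 321.8], [0.0, 315.1, 190.5], [0.0, 0.0, 1.0]] [[1.0, -0.0, -0.002, -0.675], [0.0, -0.947, 0.322, -0.042], [-0.002, -0.322, -0.947, 0.382], [0.0, 0.0, 0.0, 1.0]]
```

View pics/scene0.png

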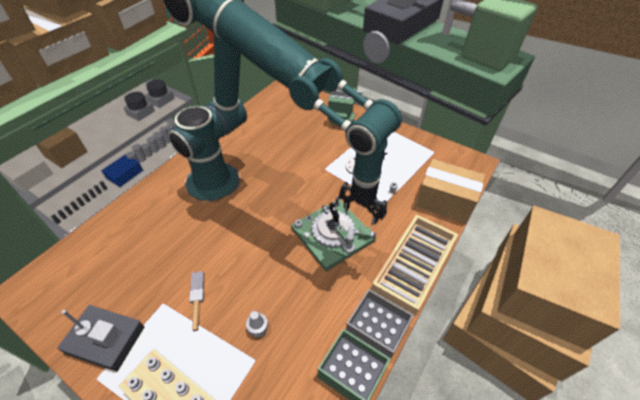

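View pics/wrist0.png

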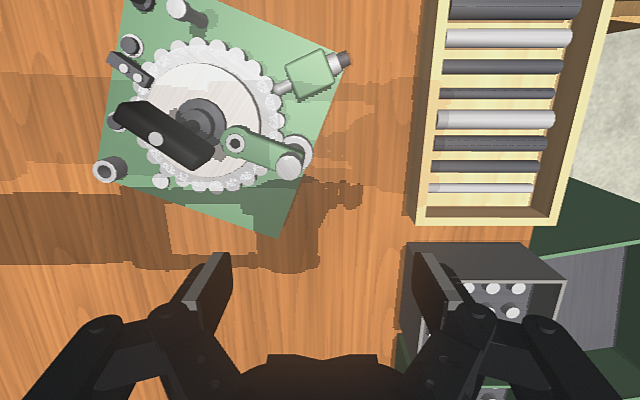

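View pics/side0.png

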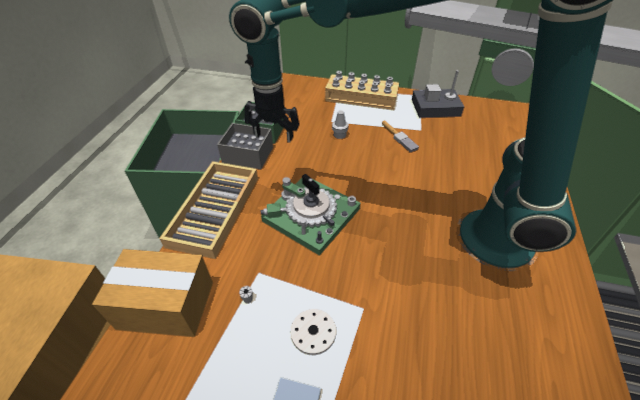

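The wrist view shows the jig up left, with the bar knob centred about (155,138) and its bar running (120,108) to (205,160). The dog is at (130,70). The tall pin stands at (180,8), which is the jig's +y side. The low plug is at (160,181), the bush post nut at (290,165), and the slip bush and bolt at the -x corners.

```bash
cat > h.py <<'E'
from workcell import sensors, viewer
import cv2,numpy as np
def ray(cam,uv,z,P=None):
    p=P or viewer.camera_params(cam);T=np.array(p["world_to_cam"]);R,t=T[:3,:3],T[:3,3]
    c=-R.T@t;d=R.T@np.linalg.inv(p["K"])@np.array([*uv,1.]);return c+d*(z-c[2])/d[2]
E
python3 - <<'E'
from h import *
im=cv2.imread("pics/wrist0.png")
for n,uv,z in[("knobcentre",(155,138),.152),("pin",(178,8),.084),("plug",(160,182),.032),("nut",(289,165),.095),("dog",(112,57),.058),("c1",(350,58),.028),("c2",(278,238),.028),("screwtop",(155,138),.152)]:
    print(n,ray("wrist",uv,z).round(4))
g=cv2.inRange(cv2.cvtColor(im,cv2.COLOR_BGR2HSV),(0,0,0),(180,255,60));g[:,:100]=0;g[200:]=0;g[:90]=0;g[:,222:]=0
n,l,st,ce=cv2.connectedComponentsWithStats(g);i=1+np.argmax(st[1:,4]);print(st[i],ce[i])
cr=im[0:250,90:370];cv2.imwrite("pics/crop0.png",cv2.resize(cr,None,fx=2.4,fy=2.4,interpolation=cv2.INTER_CUBIC))
E
```

```text
knobcentre [0.5571 0.0461 0.152 ]
pin [0.5578 0.1407 0.084 ]
plug [ 0.4905 -0.0236  0.032 ]
nut [0.6449 0.0122 0.095 ]
dog [0.4801 0.1058 0.058 ]
c1 [0.7034 0.107  0.028 ]
c2 [ 0.621  -0.0965  0.028 ]
screwtop [0.5571 0.0461 0.152 ]
[ 113  101   84   50 1895] [150.04168865 121.75197889]
```

View pics/crop0.png

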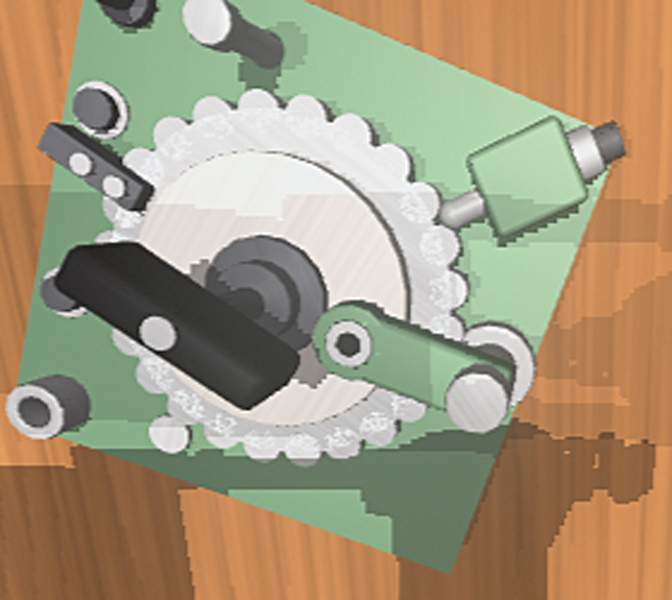

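Pin is on +y. Jig yaw ≈ -0.375, centre ≈ (0.558, 0.046), dial ≈ +0.26, so bar yaw ≈ -36.5°. I'll move above the knob and align.

```bash
python3 -m inch '[6,-14.5,0,0,0,0,85, 6,-14.5,0,0,0,0,85, 6,-14.5,0,0,0,0,85, 6,-14.5,0,0,0,0,85, 6,-14.5,0,0,0,0,85, 6,-14.5,0,0,0,0,85, 6,-14.5,0,0,0,0,85, 4,-14.5,0,0,0,0,85]' 80
python3 -m inch '[0,0,0,0,0,-6.7,70, 0,0,0,0,0,-6.7,70, 0,0,0,0,0,-6.7,70, 0,0,0,0,0,-6.7,70, 0,0,0,0,0,-6.7,70, 0,0,0,0,0,-6.7,70, 0,0,0,0,0,-6.7,70, 0,0,0,0,0,-6.7,70]'
python3 - <<'E'
from h import *
P=viewer.camera_params("wrist");im=viewer.read_camera("wrist")[:,:,::-1];cv2.imwrite("pics/w1.png",im)
import pickle;pickle.dump(P,open("w1.pkl","wb"))
E
```

```text
time: 0.95
tool_pos: [0.5579, 0.0465, 0.2311]
tcp_rot: [-2.221, -2.221, 0.0]
wrist_force: [0.2, -0.4, -0.6]
width: 0.997
grip_force: 0.0
time: 1.75
tool_pos: [0.5584, 0.0461, 0.2313]
tcp_rot: [0.974, 2.987, -0.0]
wrist_force: [-0.4, -0.7, -0.4]
width: 0.819
grip_force: 0.0
```

View pics/w1.png

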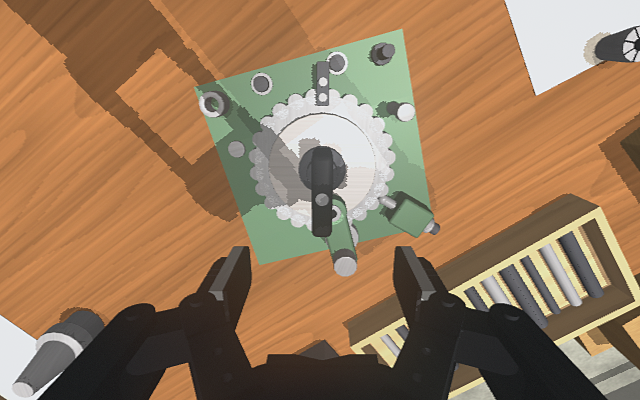

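Looking down from above, the bar (column 322, rows 148–235) is vertical and midway between the fingers (238 and 405). Next I descend 114 mm and grip.

```bash
python3 - <<'E'
from h import *
import pickle;print(ray("wrist",(322,199),.152,pickle.load(open("w1.pkl","rb"))))
E
python3 -m inch '[0,0,15,0,0,0,70, 0,0,15,0,0,0,70, 0,0,15,0,0,0,70, 0,0,15,0,0,0,70, 0,0,15,0,0,0,70, 0,0,15,0,0,0,70, 0,0,14,0,0,0,70, 0,0,10,0,0,0,70]' 80
python3 -m inch '[0,0,0,0,0,0,40, 0,0,0,0,0,0,30, 0,0,0,0,0,0,20, 0,0,0,0,0,0,10, 0,0,0,0,0,0,5, 0,0,0,0,0,0,5, 0,0,0,0,0,0,5, 0,0,0,0,0,0,5]' 80
python3 -c "
from h import *
s=sensors.read_state();print(s['torque'],s['wrist_force'],s['tool_pos'])"
```

```text
[0.55902876 0.04591745 0.152     ]
time: 2.6
tool_pos: [0.5584, 0.046, 0.1155]
tcp_rot: [-0.981, -2.983, 0.001]
wrist_force: [0.4, 0.5, 0.3]
width: 0.82
grip_force: 0.0
time: 3.4
tool_pos: [0.5593, 0.0453, 0.1186]
tcp_rot: [0.981, 2.983, -0.001]
wrist_force: [-3.0, -2.8, 6.0]
width: 0.176
grip_force: 82.0
[-0.57134052  0.50003381 -0.14263896] [-2.97017452 -2.79373136  6.01743459] [0.55934688 0.04531598 0.11857794]
```

Gripped. Now clockwise towards the pin: 40° first, then feel for the stop.

```bash
cat > st.py <<'E'
from h import *
from scipy.spatial.transform import Rotation as R
s=sensors.read_state();y=R.from_rotvec(s['tcp_rot']).as_matrix()[:,1]
print("closing yaw",round(np.degrees(np.arctan2(y[1],y[0])),2),"tq",np.round(s['torque'],2),"F",np.round(s['wrist_force'],1),np.round(s['tool_pos'],4),s['grip_force'],s['width'])
E
python3 st.py
python3 -m inch '[0,0,0,0,0,4,5, 0,0,0,0,0,5,5, 0,0,0,0,0,5,5, 0,0,0,0,0,6,5, 0,0,0,0,0,6,5, 0,0,0,0,0,5,5, 0,0,0,0,0,5,5, 0,0,0,0,0,4,5]'
python3 st.py
```

```text
closing yaw 53.59 tq [-0.57  0.5  -0.14] F [-3.  -2.8  6. ] [0.5593 0.0453 0.1186] 81.96346163749695 0.1755652220609556
time: 4.2
tool_pos: [0.5582, 0.0446, 0.1185]
tcp_rot: [1.945, 2.467, -0.004]
wrist_force: [-6.7, -6.1, 9.1]
width: 0.176
grip_force: 82.4
closing yaw 13.49 tq [-0.86  0.87  0.21] F [-6.7 -6.1  9.1] [0.5582 0.0446 0.1185] 82.37734079360962 0.1755785328306599
```

```bash
python3 -m inch '[0,0,0,0,0,2,5, 0,0,0,0,0,2,5, 0,0,0,0,0,1,5, 0,0,0,0,0,0,5, 0,0,0,0,0,0,5, 0,0,0,0,0,0,5, 0,0,0,0,0,0,5, 0,0,0,0,0,0,5]'
python3 st.py
python3 -m inch '[0,0,0,0,0,0.5,5, 0,0,0,0,0,0,5, 0,0,0,0,0,0.5,5, 0,0,0,0,0,0,5, 0,0,0,0,0,0,5, 0,0,0,0,0,0,5, 0,0,0,0,0,0,5, 0,0,0,0,0,0,5]'
python3 st.py
```

```text
time: 5.0
tool_pos: [0.5581, 0.0446, 0.1186]
tcp_rot: [2.049, 2.381, -0.004]
wrist_force: [-7.4, -5.4, 8.2]
width: 0.179
grip_force: 82.5
closing yaw 8.59 tq [-0.89  0.9  -0.19] F [-7.4 -5.4  8.2] [0.5581 0.0446 0.1186] 82.47126460075378 0.1789075586623226
time: 5.8
tool_pos: [0.558, 0.0446, 0.1185]
tcp_rot: [2.066, 2.366, -0.005]
wrist_force: [-8.0, -6.1, 9.6]
width: 0.174
grip_force: 82.5
closing yaw 7.72 tq [-0.82  0.86  0.64] F [-8.  -6.1  9.6] [0.558  0.0446 0.1185] 82.48966813087463 0.17449208038862085
```

```bash
python3 -m inch '[0,0,0,0,0,0.5,5, 0,0,0,0,0,0,5, 0,0,0,0,0,0,5, 0,0,0,0,0,0,5, 0,0,0,0,0,0,5, 0,0,0,0,0,0,5, 0,0,0,0,0,0,5, 0,0,0,0,0,0,5]'
python3 st.py
python3 - <<'E'
from h import *
cv2.imwrite("pics/w2.png",viewer.read_camera("wrist")[:,:,::-1])
E
```

```text
time: 6.6
tool_pos: [0.558, 0.0446, 0.1185]
tcp_rot: [2.075, 2.358, -0.005]
wrist_force: [-7.7, -5.4, 10.0]
width: 0.173
grip_force: 82.8
closing yaw 7.29 tq [-0.79  0.88  0.98] F [-7.7 -5.4 10. ] [0.558  0.0446 0.1185] 82.80564665794373 0.17274479633926157
```

View pics/w2.png

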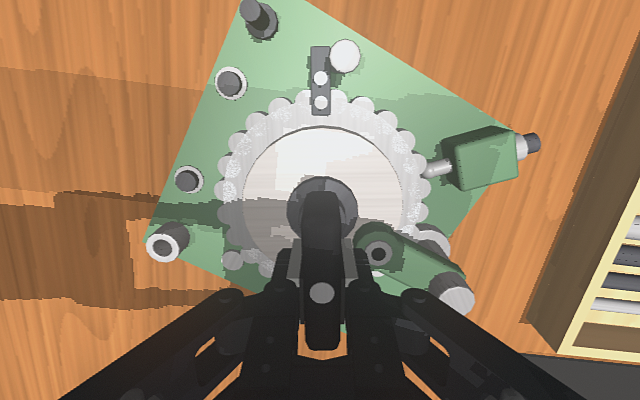

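Dog (321,80) is against the pin head (345,55), and the torque is rising at the stop, so it is home. Now I index back click by click.

```bash
python3 -m inch '[0,0,0,0,0,-2,5, 0,0,0,0,0,-3,5, 0,0,0,0,0,-4,5, 0,0,0,0,0,-4,5, 0,0,0,0,0,-3.3,5, 0,0,0,0,0,0,5, 0,0,0,0,0,0,5, 0,0,0,0,0,0,5]'
python3 st.py
python3 -m inch '[0,0,0,0,0,-2,5, 0,0,0,0,0,-3,5, 0,0,0,0,0,-4,5, 0,0,0,0,0,-3,5, 0,0,0,0,0,-3,5, 0,0,0,0,0,0,5, 0,0,0,0,0,0,5, 0,0,0,0,0,0,5]'
python3 st.py
python3 -m inch '[0,0,0,0,0,-2,5, 0,0,0,0,0,-3,5, 0,0,0,0,0,-4,5, 0,0,0,0,0,-3,5, 0,0,0,0,0,-3,5, 0,0,0,0,0,0,5, 0,0,0,0,0,0,5, 0,0,0,0,0,0,5]'
python3 st.py
python3 - <<'E'
from h import *
P=viewer.camera_params("wrist");cv2.imwrite("pics/w3.png",viewer.read_camera("wrist")[:,:,::-1])
import pickle;pickle.dump(P,open("w3.pkl","wb"))
E
```

```text
time: 7.45
tool_pos: [0.5586, 0.0447, 0.1186]
tcp_rot: [1.724, 2.626, -0.003]
wrist_force: [-5.5, -6.2, 7.6]
width: 0.172
grip_force: 82.2
closing yaw 23.43 tq [-0.76  0.73  0.06] F [-5.5 -6.2  7.6] [0.5586 0.0447 0.1186] 82.23015904426575 0.17194037965470538
time: 8.25
tool_pos: [0.559, 0.045, 0.1185]
tcp_rot: [1.366, 2.828, -0.002]
wrist_force: [-4.7, -5.2, 6.3]
width: 0.176
grip_force: 82.1
closing yaw 38.42 tq [-0.65  0.59  0.03] F [-4.7 -5.2  6.3] [0.559  0.045  0.1185] 82.07141876220703 0.17584970980572215
time: 9.05
tool_pos: [0.5593, 0.0453, 0.1186]
tcp_rot: [0.985, 2.982, -0.001]
wrist_force: [-2.8, -4.1, 6.2]
width: 0.172
grip_force: 81.9
closing yaw 53.42 tq [-0.5   0.39  0.08] F [-2.8 -4.1  6.2] [0.5593 0.0453 0.1186] 81.93907499313354 0.17172270624723857
```

View pics/w3.png

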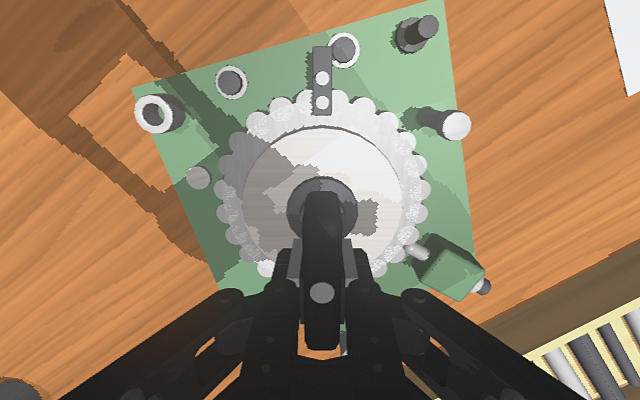

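Dog at (321,80), pin upright at (456,125), plug at (198,177). Now to check the dial from these.

Run:
```python
from h import *
import pickle;P=pickle.load(open("w3.pkl","rb"))
r=lambda uv,z:ray("",uv,z,P)[:2]
pin,plug=r((456,125),.084),r((198,177),.032);a,b=r((322,78),.058),r((322,102),.058)
d=pin-plug;yaw=np.arctan2(-d[0],d[1]);m=(pin+plug)/2;c=m+.037*np.array([np.cos(yaw),np.sin(yaw)])
f=r((320,48),.058)-c;by=np.arctan2(-f[1],-f[0]);e=a-b;b2=np.arctan2(-e[1],-e[0])
print(np.hypot(*d),yaw,c,"dial",yaw-by,yaw-b2,np.hypot(*f))
s=sensors.read_state();print(np.round(s['joint_vel'],4))
```

```text
0.1754610669071025 -0.37593672505256737 [0.55809978 0.04624143] dial 0.2527240709094182 0.26267612920550065 0.10044182151913274
[-0.0003  0.0002 -0.0003  0.0004 -0.0009  0.0009]
```

Dial ≈ 0.26, at rest and gripped with 82 N. Handing in.

```bash
python3 -c "
from workcell import job;print(job.finish_job())"
```

```text
the job is handed in; nothing more can be done
None
```

The job is handed in: the dog came home on the +y pin, then I indexed back three clicks to dial ≈ +0.26 rad, with the knob gripped at 82 N and the plate still; the judge's verdict was not shown.

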